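Stack the porcelain paint pots on their stand

TASK

Put the paint pots away as a tower on the wooden stand, building from the bottom up, one piece at a time: the largest pot seated in the stand's round well, the medium pot on the large one, the small pot on the medium one, and the lid on top, each foot fully down in the opening below and everything upright. They are porcelain, so set each piece down rather than dropping it, and do not disturb the brush jar, the bottle or the scraper.

Things in the scene. Friction and masses are not known exactly. Their poses are not given: they have to be found in the camera images.
- large_c (a point): The largest white porcelain pot, straight round body 68 mm across, 40 mm high in all, open on top: mouth 48 mm across in a flat rim 10 mm wide. Below, a foot 42 mm across, 6 mm deep, lower edge bevelled. 0.25 kg. Loose on the table. Point: its centre, 20 mm over the foot's underside; z along its axis.
- medium_c (a point): The middle-sized white porcelain pot, straight round body 58 mm across, 36 mm high in all, open on top: mouth 38 mm across in a flat rim 10 mm wide. Below, a foot 32 mm across, 6 mm deep, lower edge bevelled. Foot fits the large pot's mouth, body rests on its rim (centre then 32 mm above the large one's). 0.17 kg. Point: its centre, 18 mm over the foot's underside; z along its axis.
- small_c (a point): The smallest white porcelain pot, straight round body 48 mm across, 32 mm high in all, open on top: mouth 28 mm across in a flat rim 10 mm wide. Below, a foot 22 mm across, 6 mm deep, lower edge bevelled. Foot fits the medium pot's mouth, body rests on its rim (centre then 28 mm above the medium one's). 0.1 kg. Point: its centre, 16 mm over the foot's underside; z along its axis.
- lid_c (a point): White porcelain lid, 31 mm high: a plug 22 mm across, 6 mm deep; a disc 38 mm across, 5 mm thick; an upright round knob 18 mm across, 20 mm tall (11 to 31 mm over the plug's underside) to hold. The plug fits the small pot's mouth, the disc rests on its rim (point then 25.5 mm above the small pot's centre). Point: on the axis, 15.5 mm over the plug's underside; z up. 0.035 kg.
- well (a point): Square pale wooden stand, 100 x 100 mm, 16 mm thick, fixed to the table, yaw varies (x, y along its sides), with one round well in the middle, 48 mm across and 8 mm deep, for the large pot's foot; the pot's body then rests on the stand's top, its centre 14 mm above this point. Point: centre of the well's mouth, level with the stand's top.
- brush_jar: Bystander: glass jar of brushes, 72 mm across and 100 mm high, brushes reaching up to 215 mm and leaning out to about 42 mm from the axis. Origin at the centre of its underside. Leave it alone.
- medium_bottle: Bystander: amber glass bottle, 56 mm across and 130 mm high, standing. Origin at the centre of its underside. Leave it alone.
- scraper: Bystander: painter's scraper with a flat blade lying on the table, 200 mm long along its x axis, handle to -x, about 20 mm high. Origin at mid-length on its underside. Leave it alone.
Not all that is in view belongs to the job. Leave any orange, purple or red look-alike of the part that bears lid_c alone.

How it is judged:
By the outcome, as a careful person would: the job done as asked, in the order asked, and still so for the second after the job is handed in, with the robot touching nothing.
It also fails if it takes over 136 s, if anything falls off the work surface, if the arm or the gripper's body presses on something with over 40 N, if the wrist force passes 120 N, or if a joint passes its speed limit or range.

ROBOT

A 6-joint arm with a two-finger parallel gripper is mounted at the origin on the work surface. World frame = base frame: x ahead of the robot, y to its left, z up, the work surface at z = 0. Lengths are in mm, angles in degrees, forces in N, time in s.
With the tool pointing down it reaches from about 350 to 850 mm from the base axis. Payload 8.1 kg.
Tool frame: the origin (TCP) lies between the finger pads; the fingertips stand 17 mm ahead of it and the grasp point (between the pads) lies 2 mm behind it; z points along the fingers, y is the line along which they close (so a half turn about z gives the same grasp; the last joint's range is limited). The gripper opens to 85 mm and grips with 20 to 120 N. Pads are 22 mm wide; open, the fingers measure 114 mm over their backs; the gripper's body (76 mm by 85 mm) begins 54 mm behind the grasp point. The pads swing forward as they close: fully open they stand 13 mm farther back than shut.
Start: joints at [-81.096, 7.471, 85.268, -0, 87.261, -4.893], TCP at [143.108, -582.688, 248.292] pointing down, gripper open.
Joint ranges: [-169.43, 169.43], [-51.17, 129.36], [1.28, 143.12], [-76.62, 256.62], [0, 156.53], [-152.29, 152.29]. Speed limits (degrees/s): [136.94, 136.94, 159.86, 180, 180, 180].

INTERFACE

Orientations are given as [roll, pitch, yaw] about the fixed x, y, z axes, in that order (R = Rz(yaw) Ry(pitch) Rx(roll)).
In Python, from bench import sense, snapshot, hand_in, trace, place_of gives the robot as it stands.
- The arm moves only by the shell command python3 -m handwheel 'ROWS' [FORCE]. ROWS is JSON, a list of rows, each a list of 7 numbers: the opening, from -1 (shut) to 1 (fully open), then the shift along the tool's x, y, z in cm, then the turn, a rotation vector about the tool's x, y, z in rad. A call has 1 to 12 rows; each row shifts and turns the commanded pose from where the row before left it, along the tool's axes as they then stand; what a row does not reach is not made up. A row lasts 1/12 s, in which the tool goes at most 41.7 mm and 7.16 degrees, less where a joint would pass 70% of its speed; a pose out of reach is approached as far as the arm can. A call with a gripper value outside its range is refused whole. The fingers move at their own pace and stop on an object; FORCE is the grip in N (left out, the last holds). Time passes only in rows, so rows that do not move let the fingers close. It gives the time, the measured TCP pose, the force, the opening and the grip force at its end, in the units of the state.
- sense(): the state, without advancing time (a new reading comes with each control period).
- snapshot(name): name is "scene" or "top"; returns a dict with "image" (400x640x3 uint8, red, green, blue), "intrinsics" (3x3 intrinsics, pixels), "R" (3x3) and "t" (3): a world point X has camera coordinates R X + t. Camera axes: x right, y down, z forward; pixel columns grow to the right and rows downward; lengths in mm; the calibration is good to about 2 mm. A picture is of the moment at which its call begins. There is no depth.
- hand_in(): hands the job in; it is judged then, once.
Trained networks look in a picture, given as the dict that the camera call returned (one of the last four; its "shot" number tells which), for a name from the list of things; names that differ only in an ending like _2 or _b are one class to them, and where a whole thing is asked for, a point or a joint stands for the part that bears it (a point fixed in the world has none). Each returns a list of dicts, best first, with "conf" (0 to 1); they miss things now and then, are a little off and sometimes report something else, mostly with a low value. They report only what shows in the picture. A call takes as long as a camera call. They do not tell look-alikes from the thing itself.
- trace(picture, query): "pixels" (400x640 bool, what is visible of it).
- place_of(picture, query): "location" ([x, y, z] in mm, in world coordinates, good to about 4 mm: a listed point, or the origin of a listed thing).
The state is a dict: "time": time; "joint_pos": joint angles; "qd": joint speeds; "joint_efforts": joint torques, N m; "tool_pos": TCP position; "tcp_rot": TCP orientation; "ft_force": force on the tool from outside, world axes, zero at the start; "wrist_torque": the same for the moment, N m; "finger_gap": finger opening in mm; "grip_force": force on a finger pad.
Only numpy, scipy, OpenCV 4.12 (cv2) and the standard library are available. Lean on these libraries where they do the work, as an engineer would, in place of code of your own. Each camera call takes 0.05 s, during which the arm holds its last target. There are 200 camera calls.

## Working session

There is one attempt and no reset: what is moved stays moved. The work goes in short steps, Python scripts to look and compute and a shell command to move; the robot and the scene stay as the last step left them, time stands still between calls to the robot, and variables do not carry over. Pictures are saved under pics/ and viewed, at most 14 in all, crops included, and the job is handed in when it is done.

```bash
mkdir -p pics; ls
cat > h.py <<'E'
import numpy as np, cv2
from bench import sense, snapshot, hand_in, trace, place_of
def save(p,n): cv2.imwrite('pics/'+n+'.png',p['image'][:,:,::-1])
def ray(p,u,v,z):
    K,R,t=map(np.array,(p['intrinsics'],p['R'],p['t'])); d=R.T@np.linalg.inv(K)@[u,v,1]; c=-R.T@t
    return c+d*(z-c[2])/d[2]
def proj(p,X):
    c=np.array(p['R'])@X+np.array(p['t']); q=np.array(p['intrinsics'])@c; return q[:2]/q[2]
E
python3 - <<'E'
from h import *
for n in('top','scene'):
    p=snapshot(n); save(p,n+'0'); print(n,'cam',-np.array(p['R']).T@p['t'])
    for q in 'large_c medium_c small_c lid_c well brush_jar medium_bottle scraper'.split():
        print(q,[(np.round(d['location']).tolist(),round(d['conf'],2)) for d in place_of(p,q)])
s=sense();print(s['tool_pos'],s['tcp_rot'],s['time'],s['finger_gap'])
E
```

```text
pics
top cam [467.46833749 -30.12133347 912.9560508 ]
large_c [([612.0, 137.0, 16.0], 0.97)]
medium_c [([442.0, 292.0, 20.0], 0.8)]
small_c [([458.0, 4.0, 17.0], 0.69)]
lid_c [([451.0, -206.0, 16.0], 0.77), ([487.0, -373.0, 18.0], 0.71), ([468.0, -285.0, 21.0], 0.57), ([385.0, -318.0, 20.0], 0.55), ([544.0, -281.0, 14.0], 0.49)]
well [([602.0, -145.0, 18.0], 0.87)]
brush_jar [([782.0, 15.0, -2.0], 0.8), ([600.0, -151.0, 15.0], 0.46)]
medium_bottle [([732.0, 318.0, -1.0], 0.57)]
scraper [([743.0, -236.0, -2.0], 0.75), ([735.0, 317.0, 3.0], 0.65)]
scene cam [1224.644708    433.19068622  772.24587921]
large_c [([613.0, 137.0, 21.0], 0.64)]
medium_c [([440.0, 292.0, 17.0], 0.84)]
small_c [([453.0, 9.0, 18.0], 0.87)]
lid_c [([384.0, -316.0, 18.0], 0.63), ([482.0, -378.0, 14.0], 0.63), ([544.0, -282.0, 16.0], 0.63), ([453.0, -209.0, 13.0], 0.5), ([462.0, -288.0, 18.0], 0.43)]
well [([600.0, -146.0, 16.0], 0.64)]
brush_jar [([790.0, 13.0, 1.0], 0.8), ([454.0, 10.0, 17.0], 0.65)]
medium_bottle [([735.0, 317.0, -0.0], 0.77), ([438.0, 298.0, 19.0], 0.16)]
scraper [([745.0, -236.0, 1.0], 0.63)]
[ 143.08469094 -582.69581633  248.32350662] [1.79999543e+02 1.00083592e-03 1.37927976e+01] 0.9 85.13593542204046
```

View pics/top0.png

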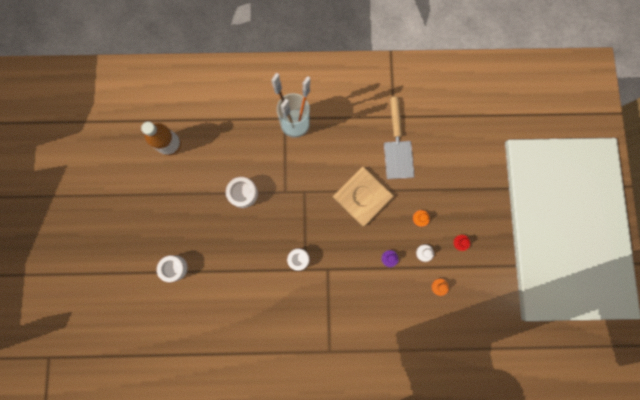

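View pics/scene0.png

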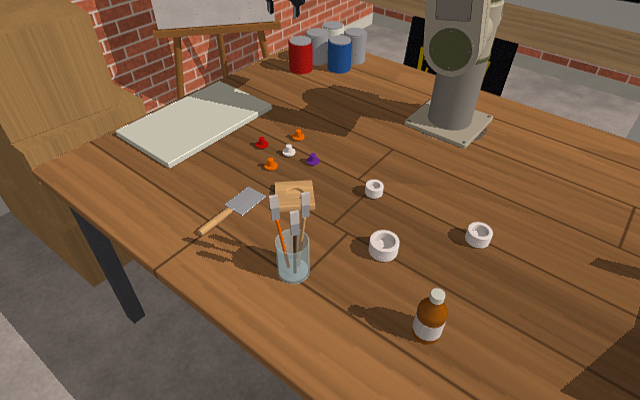

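The white lid is at top-view pixel (425,253), which gives about (465,-286). The other four knobbed lids are the coloured look-alikes. The stand's well is at pixel (363,196), and the large, medium and small pots are at (241,192), (172,268) and (298,259). I'll start moving and measure more precisely on the way.

```bash
python3 -m handwheel '[[1,0,0,0,0,0,0.1204],[1,0,0,0,0,0,0.1204],[1,2.236,-3.427,0,0,0,0],[1,2.236,-3.427,0,0,0,0],[1,2.236,-3.427,0,0,0,0],[1,2.236,-3.427,0,0,0,0],[1,2.236,-3.427,0,0,0,0],[1,2.236,-3.427,0,0,0,0],[1,2.236,-3.427,0,0,0,0],[1,2.236,-3.427,0,0,0,0],[1,2.236,-3.427,0,0,0,0],[1,2.236,-3.427,0,0,0,0]]' 20
cat >> h.py <<'E'
from scipy.optimize import minimize
def cyl_pts(x,y,parts):
    a=np.linspace(0,2*np.pi,60); return np.vstack([np.c_[x+r*np.cos(a),y+r*np.sin(a),np.full(60,z)] for r,z in parts])
def sil(p,x,y,parts,S=8):
    # subpixel centroid and area of projected convex silhouette
    P=np.array([proj(p,X) for X in cyl_pts(x,y,parts)]); h=cv2.convexHull((P*256).astype(np.int32)); m=cv2.moments(h.astype(np.float32))
    return np.array([m['m10'],m['m01']])/m['m00']/256, m['m00']/65536
def fitc(p,mask,parts,x0):
    ys,xs=np.nonzero(mask); c=np.array([xs.mean(),ys.mean()]); 
    r=minimize(lambda q:((sil(p,q[0],q[1],parts)[0]-c)**2).sum(),x0,method='Nelder-Mead'); return r.x,len(xs),sil(p,*r.x,parts)[1]
PARTS=dict(large_c=[(21,0),(34,6),(34,40)],medium_c=[(16,0),(29,6),(29,36)],small_c=[(11,0),(24,6),(24,32)])
E
python3 - <<'E'
from h import *
G=dict(large_c=(612,137),medium_c=(441,292),small_c=(455,6))
for n in('top','scene'):
    p=snapshot(n); save(p,n+'1'); print(p['intrinsics'][0][0])
    for q,g in G.items():
        for d in trace(p,q)[:1]: print(n,q,d['conf'],fitc(p,d['pixels'],PARTS[q],g))
E
```

```text
time: 1.9
tool_pos: [367.4, -238.2, 248.7]
tcp_rot: [180.0, -0.1, -0.0]
ft_force: [0.5, -0.5, 0.1]
finger_gap: 85.5
grip_force: 0.0
386.4796179666902
top large_c 0.69 (array([610.62129981, 134.90082917]), 744, 766.0696792602539)
top medium_c 0.87 (array([439.5863919 , 291.45341969]), 601, 647.7717971801758)
top small_c 0.89 (array([455.00355833,   5.38292264]), 370, 363.4420166015625)
435.3990354361653
scene medium_c 0.79 (array([442.97053564, 294.2673422 ]), 546, 584.6229248046875)
```

Run:
```python
from h import *
im=cv2.imread('pics/top0.png'); p=snapshot('top')
hsv=cv2.cvtColor(im,cv2.COLOR_BGR2HSV); roi=hsv[160:230,325:402]
print(hsv[185,350],hsv[196,363],hsv[215,330])
m=cv2.inRange(hsv,(8,60,150),(25,170,255)); k=np.zeros_like(m); k[160:230,325:402]=m[160:230,325:402]
cs,_=cv2.findContours(k,cv2.RETR_EXTERNAL,cv2.CHAIN_APPROX_NONE); c=max(cs,key=cv2.contourArea); print(cv2.contourArea(c))
r=cv2.minAreaRect(c); print(r)
h=cv2.convexHull(c); m=cv2.moments(h); u,v=m['m10']/m['m00'],m['m01']/m['m00']; print(u,v,ray(p,u,v,16),ray(p,*r[0],16))
for b in cv2.boxPoints(r): print(b,ray(p,*b,16)[:2])
crop=cv2.resize(im[155:235,320:405],None,fx=7,fy=7,interpolation=cv2.INTER_CUBIC)
im2=cv2.imread('pics/scene0.png'); crop2=cv2.resize(im2[170:220,265:325],None,fx=7,fy=7,interpolation=cv2.INTER_CUBIC)
cv2.imwrite('pics/crop.png',crop[:, :595])
```

```text
[ 16 116 209] [ 16 119 217] [ 13 135 140]
2219.0
((358.5, 193.0), (66.0, 67.0), 90.0)
358.6456536511421 186.49814437300714 [ 620.08292942 -139.94168074   16.        ] [ 604.59822228 -139.07739761   16.        ]
[325. 160.] [685.30996001 -62.04087429]
[392. 160.] [ 682.72013551 -221.52307095]
[392. 226.] [ 525.80769447 -214.28019344]
[325. 226.] [528.46110398 -58.7263703 ]
```

View pics/crop.png

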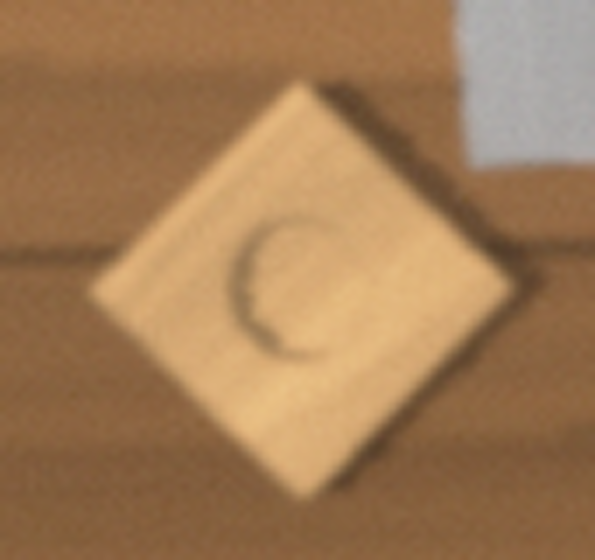

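The crop shows the stand as a diamond with corners at about (303,82), (518,287), (303,500) and (90,290), and the well ring around (300,287). I'll fit the stand's outline properly and keep moving toward the large pot.

```bash
cat > stand.py <<'E'
from h import *
im=cv2.imread('pics/top0.png'); p=snapshot('top')
g=im[155:235,320:405].astype(np.float32)
# crude mask by saturation/brightness then prism silhouette IoU fit on upsampled image
S=8; up=cv2.resize(g,None,fx=S,fy=S,interpolation=cv2.INTER_CUBIC)
hsv=cv2.cvtColor(np.clip(up,0,255).astype(np.uint8),cv2.COLOR_BGR2HSV)
M=((hsv[...,2]>178)&(hsv[...,1]>70)).astype(np.uint8)
cs,_=cv2.findContours(M,cv2.RETR_EXTERNAL,cv2.CHAIN_APPROX_NONE); c=max(cs,key=cv2.contourArea)
M=cv2.drawContours(np.zeros_like(M),[c],-1,1,-1); M=cv2.morphologyEx(M,cv2.MORPH_OPEN,np.ones((25,25)))
def pr(q):
    a=np.radians(q[2])+np.pi/4+np.arange(4)*np.pi/2
    P=[proj(p,np.array([q[0]+70.71*np.cos(b),q[1]+70.71*np.sin(b),z])) for b in a for z in (0,16)]
    P=(np.array(P)-[320,155]+.5)*S-.5
    o=np.zeros_like(M); cv2.fillConvexPoly(o,cv2.convexHull((P*16).astype(np.int32)),1,shift=4); return o
f=lambda q:(pr(q)!=M).sum()
r=minimize(f,[602,-145,45],method='Nelder-Mead',options=dict(initial_simplex=[[602,-145,45],[606,-145,45],[602,-141,45],[602,-145,49]]))
print(r.x,r.fun,M.sum())
x,y=r.x[:2]; print((np.array([proj(p,np.array([x+24*a,y+24*b,16])) for a,b in((1,0),(-1,0),(0,1),(0,-1))])-[320,155]+.5)*7)
E
python3 stand.py
python3 -m handwheel '[[1,2.2,-3.40,0,0,0,0],[1,2.2,-3.40,0,0,0,0],[1,2.2,-3.40,0,0,0,0],[1,2.2,-3.40,0,0,0,0],[1,2.2,-3.40,0,0,0,0],[1,2.2,-3.40,0,0,0,0],[1,2.2,-3.40,0,0,0,0],[1,2.2,-3.40,0,0,0,0],[1,2.2,-3.40,0,0,0,0],[1,2.2,-3.40,0,0,0,0],[1,2.2,-3.40,0,0,0,0],[1,0,0,0,0,0,0]]'
```

```text
[ 598.8753902  -148.19402652   44.8534758 ] 2905.0 115030
[[298.22851522 215.41079603]
 [303.2492519  356.95470422]
 [229.23170857 287.0940785 ]
 [372.19995458 284.73280004]]
time: 3.4
tool_pos: [610.6, 138.6, 245.7]
tcp_rot: [-179.9, 0.1, 0.1]
ft_force: [-0.4, -0.8, -0.9]
finger_gap: 85.1
grip_force: 0.0
```

```bash
python3 -m handwheel '[[1,0.1,0.25,3.7,0,0,0],[1,0,0,4,0,0,0],[1,0,0,4,0,0,0],[1,0,0,4,0,0,0],[1,0,0,3,0,0,0],[1,0,0,2,0,0,0],[1,0,0,1.67,0,0,0],[1,0,0,0,0,0,0],[0.4,0,0,0,0,0,0],[0.4,0,0,0,0,0,0],[0.4,0,0,0,0,0,0],[0.4,0,0,0,0,0,0]]' 20
```

```text
time: 4.4
tool_pos: [610.8, 131.4, 26.1]
tcp_rot: [-180.0, -0.1, -0.0]
ft_force: [-0.1, 0.1, -2.4]
finger_gap: 67.6
grip_force: 23.3
```

```bash
python3 -m handwheel '[[1,0,0,0,0,0,0],[1,0,0,0,0,0,0],[1,0,0,0,0,0,0],[1,0,0,0,0,0,-0.1208],[1,0,0,0,0,0,-0.1208],[1,0,0,0,0,0,-0.1208],[1,0,0,0,0,0,-0.1208],[1,0,0,0,0,0,-0.1208],[1,0,0,0,0,0,-0.1208],[1,0,0,0,0,0,-0.1208],[1,0,0,0,0,0,-0.1208],[1,0,0,0,0,0,-0.1208]]' 20
python3 -m handwheel '[[1,0,0,0,0,0,-0.1208],[1,0,0,0,0,0,-0.1208],[1,0,0,0,0,0,-0.1208],[1,0,0,0,0,0,-0.1208],[1,0,0,0,0,0,0],[0.4,0,0,0,0,0,0],[0.4,0,0,0,0,0,0],[0.4,0,0,0,0,0,0],[0.4,0,0,0,0,0,0],[0.4,0,0,0,0,0,0]]' 60
python3 - <<'E'
from h import *
p=snapshot('scene'); save(p,'scene2')
for d in trace(p,'large_c')[:1]: print(d['conf'],fitc(p,d['pixels'],PARTS['large_c'],(612,137)))
print([(np.round(d['location']).tolist(),round(d['conf'],2)) for d in place_of(p,'large_c')]);print(sense()['tool_pos'],sense()['tcp_rot'])
E
```

```text
time: 5.4
tool_pos: [609.9, 131.6, 24.9]
tcp_rot: [180.0, -0.0, 62.6]
ft_force: [-0.2, -0.5, 0.5]
finger_gap: 85.3
grip_force: 0.0
time: 6.23
tool_pos: [610.7, 131.6, 25.9]
tcp_rot: [179.9, -0.0, 89.8]
ft_force: [-1.2, -0.7, 5.9]
finger_gap: 66.4
grip_force: 67.7
0.88 (array([610.00307762, 146.67268217]), 410, 823.5035095214844)
[([614.0, 134.0, 22.0], 0.77), ([734.0, 316.0, 1.0], 0.4)]
[610.65804516 131.64887282  25.90318771] [ 1.79888854e+02 -1.59439432e-02  8.97566180e+01]
```

View pics/scene2.png

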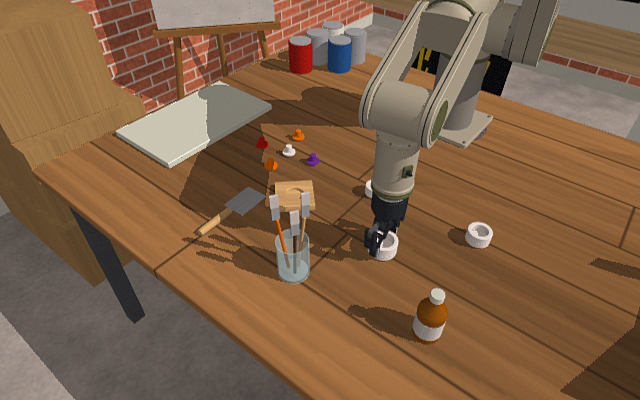

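```bash
python3 -m handwheel '[[1,0,0,0,0,0,0],[1,0,0,0,0,0,0],[1,0,0,0,0,0,0],[1,0,0,-3,0,0,0],[1,0,0,-4,0,0,0],[1,0,0,-4,0,0,0],[1,2,-3,-1,0,0,0],[1,2,-3,0,0,0,0],[1,2,-3,0,0,0,0],[1,2,-3,0,0,0,0],[1,2,-3,0,0,0,0],[1,0,0,0,0,0,0]]' 20
python3 - <<'E'
from h import *
print(sense()['tool_pos'])
for n in('top','scene'):
  p=snapshot(n); save(p,n+'3')
  for q in PARTS:
    for d in trace(p,q)[:1]: print(n,q,d['conf'],fitc(p,d['pixels'],PARTS[q],(612,137)))
  print([(np.round(d['location'],1).tolist(),round(d['conf'],2)) for d in place_of(p,'large_c')])
E
```

```text
time: 7.38
tool_pos: [454.7, 234.3, 143.7]
tcp_rot: [-179.8, -0.0, 90.1]
ft_force: [-0.1, -0.6, -0.2]
finger_gap: 85.6
grip_force: 0.0
[454.71749683 234.27466751 143.67893812]
top large_c 0.72 (array([608.938485  , 131.55279468]), 767, 764.9002151489258)
top medium_c 0.66 (array([437.87650357, 270.59548554]), 180, 640.0209503173828)
top small_c 0.62 (array([454.2571527 ,   5.73734571]), 336, 363.69122314453125)
[([613.2, 132.7, 18.5], 0.94), ([459.5, 4.3, 18.1], 0.74)]
scene large_c 0.59 (array([612.38928492, 133.57609123]), 815, 814.2101135253906)
scene medium_c 0.72 (array([443.22436024, 294.28656942]), 582, 584.7931594848633)
scene small_c 0.58 (array([714.18585269, 310.24274235]), 1457, 591.1031875610352)
[([610.0, 134.1, 22.6], 0.74)]
```

View pics/top3.png

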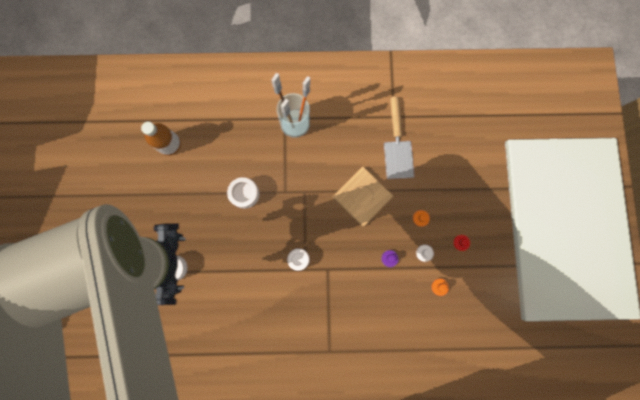

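```bash
python3 -c "
from h import *
print(sense()['tool_pos'])
for i in range(4): snapshot('top'); print(sense()['tool_pos'],sense()['tcp_rot'])"
```

```text
[460.27022475 231.04137683 144.45768207]
[460.17101709 231.12388309 144.48484398] [-1.79986766e+02  5.54324533e-03  8.99168406e+01]
[460.06227779 231.20693932 144.47832301] [-1.79987974e+02  6.97269825e-03  8.99287666e+01]
[459.97290362 231.29921038 144.49190785] [-1.79988191e+02  3.24466352e-03  8.99393426e+01]
[459.8814709  231.3956864  144.49714783] [-1.79989635e+02  2.55641848e-03  8.99528363e+01]
```

```bash
python3 -m handwheel '[[1,-2,3,0,0,0,0],[1,-2,3,0,0,0,0],[1,-2,3,0,0,0,0],[1,-2,3,0,0,0,0],[1,-2,3,0,0,0,0],[1,0,0,0,0,0,0],[1,0,0,0,0,0,0],[1,0,0,0,0,0,0],[1,0,0,0,0,0,0],[1,0,0,0,0,0,0],[1,0,0,0,0,0,0],[1,0,0,0,0,0,0]]' 20
```

```text
time: 9.08
tool_pos: [609.3, 132.2, 145.0]
tcp_rot: [180.0, -0.0, 90.0]
ft_force: [-0.6, -0.4, -0.5]
finger_gap: 85.3
grip_force: 0.0
```

```bash
python3 -m handwheel '[[1,0,0,3,0,0,0],[1,0,0,3,0,0,0],[1,0,0,3,0,0,0],[1,0,0,2,0,0,0],[1,0,0,1.1,0,0,0],[1,0,0,0,0,0,0],[0.4,0,0,0,0,0,0],[0.4,0,0,0,0,0,0],[0.4,0,0,0,0,0,0],[0.4,0,0,0,0,0,0],[1,0,0,0,0,0,0],[1,0,0,0,0,0,0]]' 20
python3 -m handwheel '[[1,0,0,0,0,0,0],[1,0,0,0,0,0,0.1208],[1,0,0,0,0,0,0.1208],[1,0,0,0,0,0,0.1208],[1,0,0,0,0,0,0.1208],[1,0,0,0,0,0,0.1208],[1,0,0,0,0,0,0.1208],[1,0,0,0,0,0,0.1208],[1,0,0,0,0,0,0.1208],[1,0,0,0,0,0,0.1208],[1,0,0,0,0,0,0.1208],[1,0,0,0,0,0,0.1208]]' 20
python3 -m handwheel '[[1,0,0,0,0,0,0.1208],[1,0,0,0,0,0,0.1208],[1,0,0,0,0,0,0],[1,0,0,0,0,0,0],[1,0,0,0,0,0,0],[1,0,0,0,0,0,0],[0.4,0,0,0,0,0,0],[0.4,0,0,0,0,0,0],[0.4,0,0,0,0,0,0],[0.4,0,0,0,0,0,0],[0.4,0,0,0,0,0,0],[0.4,0,0,0,0,0,0]]' 50
```

```text
time: 10.08
tool_pos: [610.4, 131.6, 24.5]
tcp_rot: [179.9, -0.0, 90.0]
ft_force: [0.1, 0.7, 0.1]
finger_gap: 85.0
grip_force: 0.0
time: 11.08
tool_pos: [609.7, 131.5, 23.6]
tcp_rot: [-180.0, 0.0, 13.5]
ft_force: [0.1, -0.2, 0.8]
finger_gap: 85.3
grip_force: 0.0
time: 12.08
tool_pos: [610.1, 131.6, 24.2]
tcp_rot: [-180.0, -0.1, 0.0]
ft_force: [-1.4, 0.2, 6.3]
finger_gap: 66.7
grip_force: 56.9
```

```bash
python3 -m handwheel '[[0.4,0,0,-1,0,0,0],[0.4,0,0,-2,0,0,0],[0.4,0,0,-3,0,0,0],[0.4,0,0,-3,0,0,0],[0.4,0,1,0,0,0,0],[0.4,-0.14,3,0,0,0,0],[0.4,-0.14,3,0,0,0,0],[0.4,-0.14,3,0,0,0,0],[0.4,-0.14,3,0,0,0,0],[0.4,-0.14,3,0,0,0,0],[0.4,-0.14,3,0,0,0,0],[0.4,-0.14,3,0,0,0,0]]' 50
python3 -m handwheel '[[0.4,0,3,0,0,0,0],[0.4,0,2,0,0,0,0],[0.4,0,1,0,0,0,0],[0.4,0,0,0,0,0,0],[0.4,0,0,0,0,0,0],[0.4,0,0,0,0,0,0],[0.4,0,0,0,0,0,0],[0.4,0,0,0,0,0,0],[0.4,0,0,0,0,0,0],[0.4,0,0,0,0,0,0],[0.4,0,0,0,0,0,0],[0.4,0,0,0,0,0,0]]' 50
```

```text
time: 13.08
tool_pos: [599.0, -90.0, 113.0]
tcp_rot: [-180.0, 0.1, 0.0]
ft_force: [1.2, 0.2, -2.5]
finger_gap: 66.9
grip_force: 56.9
time: 14.08
tool_pos: [600.0, -148.3, 113.6]
tcp_rot: [-180.0, -0.0, 0.0]
ft_force: [-0.5, 0.2, -3.2]
finger_gap: 66.8
grip_force: 57.0
```

```bash
python3 -m handwheel '[[0.4,0,0,2,0,0,0],[0.4,0,0,2,0,0,0],[0.4,0,0,1.5,0,0,0],[0.4,0,0,1,0,0,0],[0.4,0,0,0.5,0,0,0],[0.4,0,0,0,0,0,0],[0.4,0,0,0,0,0,0],[0.4,0,0,0,0,0,0],[0.4,0,0,0.1,0,0,0],[0.4,0,0,0.1,0,0,0],[0.4,0,0,0.1,0,0,0],[0.4,0,0,0,0,0,0]]' 50
```

```text
time: 15.08
tool_pos: [599.9, -148.5, 40.6]
tcp_rot: [180.0, -0.0, 0.0]
ft_force: [-0.5, -0.0, -3.6]
finger_gap: 67.1
grip_force: 57.0
```

```bash
python3 -m handwheel '[[0.4,0,0,0.1,0,0,0],[0.4,0,0,0.1,0,0,0],[0.4,0,0,0.1,0,0,0],[0.4,0,0,0.1,0,0,0],[0.4,0,0,0,0,0,0],[0.4,0,0,0,0,0,0]]' 50
```

```text
time: 15.58
tool_pos: [599.8, -148.4, 36.4]
tcp_rot: [-180.0, 0.0, 0.0]
ft_force: [0.4, -0.2, -2.7]
finger_gap: 67.0
grip_force: 57.0
```

```bash
python3 -m handwheel '[[0.4,0,0,0.08,0,0,0],[0.4,0,0,0.08,0,0,0],[0.4,0,0,0.06,0,0,0],[0.4,0,0,0,0,0,0],[0.4,0,0,0,0,0,0],[0.4,0,0,0,0,0,0]]' 50
```

```text
time: 16.08
tool_pos: [599.9, -148.5, 34.4]
tcp_rot: [-180.0, -0.0, -0.0]
ft_force: [-0.5, -0.1, -3.5]
finger_gap: 66.8
grip_force: 57.0
```

```bash
python3 -m handwheel '[[0.4,0,0,0.05,0,0,0],[0.4,0,0,0.03,0,0,0],[0.4,0,0,0,0,0,0],[0.4,0,0,0,0,0,0],[0.4,0,0,0,0,0,0]]' 50
```

```text
time: 16.5
tool_pos: [600.0, -148.5, 34.2]
tcp_rot: [180.0, -0.0, 0.0]
ft_force: [-5.0, 1.3, 5.8]
finger_gap: 67.0
grip_force: 57.6
```

```bash
python3 -m handwheel '[[0.7,0,0,0,0,0,0],[1,0,0,0,0,0,0],[1,0,0,0,0,0,0],[1,0,0,0,0,0,0],[1,0,0,-1,0,0,0],[1,0,0,-3,0,0,0],[1,0,0,-4,0,0,0],[1,-0.5,-1.5,0,0,0,0],[1,-1.2,-3.5,0,0,0,0],[1,-1.2,-3.5,0,0,0,0],[1,-1.2,-3.5,0,0,0,0],[1,-1.2,-3.5,0,0,0,0]]' 20
python3 -m handwheel '[[1,-1.2,-3.5,0,0,0,0],[1,-1.2,-3.5,0,0,0,0],[1,-1.3,-3.5,0,0,0,0],[1,-1.3,-3.5,0,0,0,0],[1,-1.3,-3.5,0,0,0,0],[1,-1.3,-3.5,0,0,0,0],[1,-1.3,-3.5,0,0,0,0],[1,-0.87,-2.5,0,0,0,0],[1,-0.5,-1.55,0,0,0,0],[1,0,0,0,0,0,0],[1,0,0,0,0,0,0],[1,0,0,0,0,0,0]]' 20
python3 - <<'E'
from h import *
p=snapshot('top'); save(p,'top4')
for d in trace(p,'large_c')[:2]: print(d['conf'],fitc(p,d['pixels'],[(r,z+10) for r,z in PARTS['large_c']],(600,-148)))
p=snapshot('scene'); save(p,'scene4')
for d in trace(p,'large_c')[:2]: print(d['conf'],fitc(p,d['pixels'],[(r,z+10) for r,z in PARTS['large_c']],(600,-148)))
print(sense()['tool_pos'])
i=cv2.imread('pics/top4.png')[150:280,300:480]; j=cv2.imread('pics/scene4.png')[130:230,230:350]
cv2.imwrite('pics/c4.png',np.vstack([cv2.resize(i,(540,390)),cv2.resize(j,(250,208))[:, :250].repeat(1,0) if 0 else cv2.copyMakeBorder(cv2.resize(j,(250,208)),0,0,0,290,0)]))
E
```

```text
time: 17.5
tool_pos: [546.5, 7.7, 114.6]
tcp_rot: [-180.0, -0.1, -0.0]
ft_force: [0.2, 0.6, -0.0]
finger_gap: 85.5
grip_force: 0.0
time: 18.5
tool_pos: [444.5, 291.5, 114.0]
tcp_rot: [180.0, -0.0, 0.0]
ft_force: [-0.1, -1.2, -0.5]
finger_gap: 85.5
grip_force: 0.0
0.72 (array([ 600.84153481, -149.05153781]), 744, 763.3859786987305)
0.59 (array([ 603.3244916 , -148.52157009]), 567, 621.6437606811523)
[444.68255806 291.02757983 113.66676007]
```

View pics/c4.png

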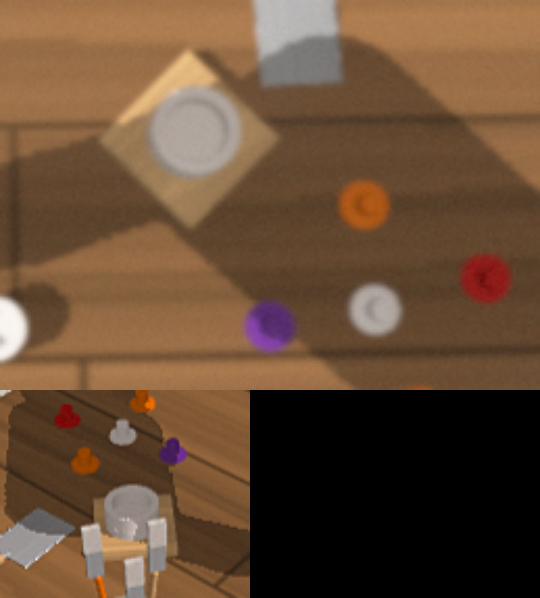

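The large pot sits square in the stand, at crop (195,132). Next, the medium pot.

```bash
python3 -m handwheel '[[1,-0.2,0,3,0,0,0],[1,0,0,3,0,0,0],[1,0,0,2,0,0,0],[1,0,0,1,0,0,0],[1,0,0,0,0,0,0],[0.2,0,0,0,0,0,0],[0.2,0,0,0,0,0,0],[0.2,0,0,0,0,0,0],[0.2,0,0,0,0,0,0],[0.2,0,0,0,0,0,0],[0.9,0,0,0,0,0,0],[0.9,0,0,0,0,0,0]]' 20
python3 -m handwheel '[[0.9,0,0,0,0,0,-0.1208],[0.9,0,0,0,0,0,-0.1208],[0.9,0,0,0,0,0,-0.1208],[0.9,0,0,0,0,0,-0.1208],[0.9,0,0,0,0,0,-0.1208],[0.9,0,0,0,0,0,-0.1208],[0.9,0,0,0,0,0,-0.1208],[0.9,0,0,0,0,0,-0.1208],[0.9,0,0,0,0,0,-0.1208],[0.9,0,0,0,0,0,-0.1208],[0.9,0,0,0,0,0,-0.1208],[0.9,0,0,0,0,0,-0.1208]]' 20
python3 -m handwheel '[[0.9,0,0,0,0,0,-0.1208],[0.9,0,0,0,0,0,0],[0.9,0,0,0,0,0,0],[0.9,0,0,0,0,0,0],[0.9,0,0,0,0,0,0],[0.2,0,0,0,0,0,0],[0.2,0,0,0,0,0,0],[0.2,0,0,0,0,0,0],[0.2,0,0,0,0,0,0],[0.2,0,0,0,0,0,0],[0.2,0,0,0,0,0,0]]' 50
```

```text
time: 19.7
tool_pos: [442.6, 292.3, 24.3]
tcp_rot: [-180.0, -0.1, 0.0]
ft_force: [-0.3, -0.3, -0.2]
finger_gap: 79.0
grip_force: 0.0
time: 20.7
tool_pos: [442.1, 292.1, 23.6]
tcp_rot: [-180.0, -0.0, 83.4]
ft_force: [-0.2, 0.1, 0.9]
finger_gap: 81.1
grip_force: 0.0
time: 21.62
tool_pos: [442.3, 292.1, 24.1]
tcp_rot: [180.0, -0.0, 89.9]
ft_force: [-1.4, -2.1, 5.0]
finger_gap: 56.9
grip_force: 53.0
```

```bash
python3 -m handwheel '[[0.2,0,0,-1,0,0,0],[0.2,0,0,-3,0,0,0],[0.2,0,0,-3,0,0,0],[0.2,0,0,-3,0,0,0],[0.2,-1.5,0.5,0,0,0,0],[0.2,-3.5,1.25,0,0,0,0],[0.2,-3.5,1.25,0,0,0,0],[0.2,-3.5,1.25,0,0,0,0],[0.2,-3.5,1.25,0,0,0,0],[0.2,-3.5,1.25,0,0,0,0],[0.2,-3.5,1.25,0,0,0,0],[0.2,-3.5,1.25,0,0,0,0]]' 50
python3 -m handwheel '[[0.2,-3.5,1.25,0,0,0,0],[0.2,-3.5,1.25,0,0,0,0],[0.2,-3.5,1.25,0,0,0,0],[0.2,-3.5,1.25,0,0,0,0],[0.2,-2.5,1,0,0,0,0],[0.2,-1.5,0.5,0,0,0,0],[0.2,0,0,0,0,0,0],[0.2,0,0,0,0,0,0],[0.2,0,0,0,0,0,0],[0.2,0,0,0,0,0,0],[0.2,0,0,0,0,0,0],[0.2,0,0,0,0,0,0]]' 50
python3 -m handwheel '[[0.2,0,0,0,0,0,0],[0.2,0,0,0,0,0,0],[0.2,0,0,0,0,0,0],[0.2,0,0,0,0,0,0]]' 50
```

```text
time: 22.62
tool_pos: [534.8, 30.1, 124.1]
tcp_rot: [180.0, -0.0, 89.9]
ft_force: [0.6, 1.0, -2.0]
finger_gap: 57.2
grip_force: 54.2
time: 23.62
tool_pos: [599.4, -147.0, 123.7]
tcp_rot: [-180.0, -0.0, 90.1]
ft_force: [-0.2, 1.1, -1.5]
finger_gap: 57.0
grip_force: 54.2
time: 23.95
tool_pos: [599.6, -148.0, 123.6]
tcp_rot: [180.0, -0.0, 90.0]
ft_force: [0.1, 1.0, -2.4]
finger_gap: 57.1
grip_force: 54.2
```

```bash
python3 -m handwheel '[[0.2,-0.04,0.03,2,0,0,0],[0.2,0,0,1.5,0,0,0],[0.2,0,0,0.8,0,0,0],[0.2,0,0,0.4,0,0,0],[0.2,0,0,0,0,0,0],[0.2,0,0,0,0,0,0],[0.2,0,0,0,0,0,0],[0.2,0,0,0.1,0,0,0],[0.2,0,0,0.1,0,0,0],[0.2,0,0,0.1,0,0,0],[0.2,0,0,0,0,0,0],[0.2,0,0,0,0,0,0]]' 50
python3 -m handwheel '[[0.2,0,0,0.1,0,0,0],[0.2,0,0,0.1,0,0,0],[0.2,0,0,0,0,0,0],[0.2,0,0,0,0,0,0]]' 50
```

```text
time: 24.95
tool_pos: [599.8, -148.4, 73.6]
tcp_rot: [-180.0, -0.0, 90.0]
ft_force: [-0.1, -0.8, -2.4]
finger_gap: 57.0
grip_force: 54.2
time: 25.28
tool_pos: [599.7, -148.4, 71.4]
tcp_rot: [-180.0, -0.0, 90.0]
ft_force: [0.6, 0.1, -2.4]
finger_gap: 57.5
grip_force: 54.2
```

```bash
python3 -m handwheel '[[0.2,0,0,0.1,0,0,0],[0.2,0,0,0.1,0,0,0],[0.2,0,0,0.07,0,0,0],[0.2,0,0,0,0,0,0],[0.2,0,0,0,0,0,0],[0.2,0,0,0,0,0,0],[0.2,0,0,0,0,0,0]]' 50
python3 -m handwheel '[[0.2,0,0,0.05,0,0,0],[0.2,0,0,0,0,0,0],[0.2,0,0,0,0,0,0],[0.2,0,0,0,0,0,0]]' 50
```

```text
time: 25.87
tool_pos: [599.9, -148.5, 69.0]
tcp_rot: [180.0, -0.0, 90.0]
ft_force: [0.4, 0.1, -2.2]
finger_gap: 57.5
grip_force: 54.2
time: 26.2
tool_pos: [599.8, -148.4, 68.4]
tcp_rot: [-180.0, -0.0, 90.0]
ft_force: [0.6, 0.0, -1.6]
finger_gap: 57.1
grip_force: 54.2
```

```bash
python3 -m handwheel '[[0.2,0,0,0.05,0,0,0],[0.2,0,0,0,0,0,0],[0.2,0,0,0,0,0,0],[0.2,0,0,0,0,0,0],[0.2,0,0,0,0,0,0]]' 50
```

```text
time: 26.62
tool_pos: [599.9, -148.5, 68.2]
tcp_rot: [180.0, 0.0, 90.0]
ft_force: [-1.4, 0.8, 3.4]
finger_gap: 57.1
grip_force: 54.6
```

```bash
python3 -m handwheel '[[0.5,0,0,0,0,0,0],[0.9,0,0,0,0,0,0],[0.9,0,0,0,0,0,0],[0.9,0,0,0,0,0,0],[0.9,0,0,-1,0,0,0],[0.9,0,0,-3,0,0,0],[0.9,0,0,-3,0,0,0],[0.9,1.4,-1.4,0,0,0,0],[0.9,2.8,-2.6,0,0,0,0],[0.9,2.8,-2.6,0,0,0,0],[0.9,2.8,-2.6,0,0,0,0],[0.9,2.8,-2.6,0,0,0,0]]' 20
python3 -m handwheel '[[0.9,1.8,-1.6,0,0,0,0],[0.9,1,-1,0,0,0,0],[0.9,0,0,2,0,0,0],[0.9,0,0,2,0,0,0],[0.9,0,0,2,0,0,0],[0.9,0,0,0,0,0,0],[0.9,0,0,0,0,0,0],[0.9,0,0,0,0,0,0],[0.9,0,0,0,0,0,0],[0.9,0,0,0,0,0,0],[0.9,0,0,0,0,0,0],[0.9,0,0,0,0,0,0]]' 20
python3 - <<'E'
from h import *
p=snapshot('scene'); save(p,'scene5'); q=snapshot('top'); save(q,'top5')
print([(np.round(d['location'],1).tolist(),round(d['conf'],2)) for d in place_of(p,'small_c')+place_of(q,'small_c')])
print([(np.round(d['location'],1).tolist(),round(d['conf'],2)) for n in('large_c','medium_c') for d in place_of(p,n)[:1]+place_of(q,n)[:1]])
i=cv2.imread('pics/scene5.png')[120:240,230:430]; cv2.imwrite('pics/c5.png',cv2.resize(i,(800,480)))
E
```

```text
time: 27.62
tool_pos: [480.8, -21.5, 138.6]
tcp_rot: [179.9, -0.0, 89.9]
ft_force: [-0.3, 1.4, 0.8]
finger_gap: 81.0
grip_force: 0.0
time: 28.62
tool_pos: [456.4, 5.5, 78.6]
tcp_rot: [179.9, 0.0, 90.0]
ft_force: [0.3, 1.1, 1.0]
finger_gap: 80.9
grip_force: 0.0
[([452.7, 8.4, 19.4], 0.84), ([735.6, 316.0, -1.5], 0.35)]
[([603.9, -144.5, 31.6], 0.7), ([601.9, -149.2, 24.1], 0.72), ([599.0, -146.9, 61.9], 0.89), ([600.5, -149.3, 64.6], 0.86)]
```

View pics/c5.png

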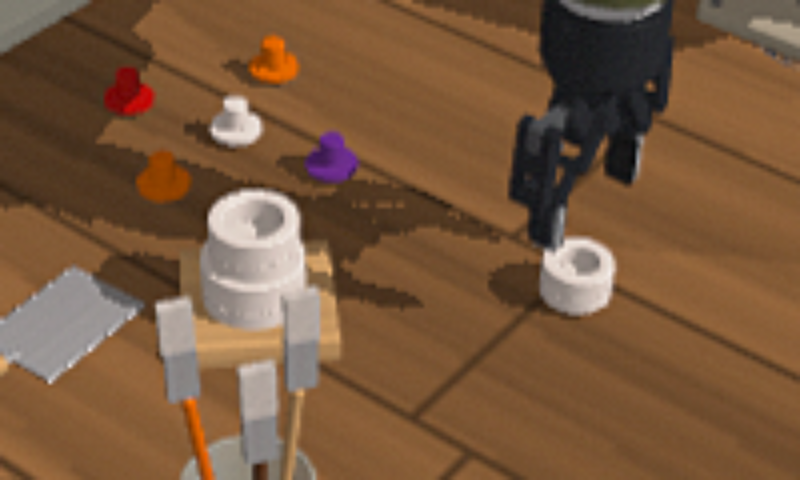

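The medium pot is upright on the large one, at crop (255,235), and the gripper is over the small pot at crop (577,275).

```bash
python3 -m handwheel '[[0.9,0,0,2,0,0,0],[0.9,0,0,2,0,0,0],[0.9,0,0,1,0,0,0],[0.9,0,0,0.45,0,0,0],[0.9,0,0,0,0,0,0],[0.9,0,0,0,0,0,0],[0,0,0,0,0,0,0],[0,0,0,0,0,0,0],[0,0,0,0,0,0,0],[0,0,0,0,0,0,0],[0,0,0,0,0,0,0],[0.7,0,0,0,0,0,0]]' 20
python3 -m handwheel '[[0.7,0,0,0,0,0,0],[0.7,0,0,0,0,0,0.1208],[0.7,0,0,0,0,0,0.1208],[0.7,0,0,0,0,0,0.1208],[0.7,0,0,0,0,0,0.1208],[0.7,0,0,0,0,0,0.1208],[0.7,0,0,0,0,0,0.1208],[0.7,0,0,0,0,0,0.1208],[0.7,0,0,0,0,0,0.1208],[0.7,0,0,0,0,0,0.1208],[0.7,0,0,0,0,0,0.1208],[0.7,0,0,0,0,0,0.1208]]' 20
python3 -m handwheel '[[0.7,0,0,0,0,0,0.1208],[0.7,0,0,0,0,0,0.1208],[0.7,0,0,0,0,0,0],[0.7,0,0,0,0,0,0],[0.7,0,0,0,0,0,0],[0,0,0,0,0,0,0],[0,0,0,0,0,0,0],[0,0,0,0,0,0,0],[0,0,0,0,0,0,0],[0,0,0,0,0,0,0],[0,0,0,0,0,0,0]]' 40
```

```text
time: 30.02
tool_pos: [456.4, 5.6, 24.0]
tcp_rot: [179.9, 0.0, 90.0]
ft_force: [0.4, 0.4, 0.0]
finger_gap: 57.9
grip_force: 0.0
time: 31.02
tool_pos: [455.7, 5.6, 23.3]
tcp_rot: [-180.0, 0.0, 13.5]
ft_force: [0.7, -0.7, 0.5]
finger_gap: 72.8
grip_force: 0.0
time: 31.93
tool_pos: [456.1, 5.6, 23.7]
tcp_rot: [-180.0, -0.0, 0.0]
ft_force: [-1.9, 0.8, 5.6]
finger_gap: 47.0
grip_force: 41.3
```

```bash
python3 -m handwheel '[[0,0,0,-1,0,0,0],[0,0,0,-3,0,0,0],[0,0,0,-4,0,0,0],[0,0,0,-4,0,0,0],[0,1.4,1.5,0,0,0,0],[0,2.6,2.8,0,0,0,0],[0,2.6,2.8,0,0,0,0],[0,2.6,2.8,0,0,0,0],[0,2.5,2.7,0,0,0,0],[0,1.7,1.8,0,0,0,0],[0,1,1,0,0,0,0],[0,0,0,0,0,0,0]]' 40
python3 -m handwheel '[[0,0,0,0,0,0,0],[0,0,0,0,0,0,0],[0,0,0,0,0,0,0],[0,0,0,0,0,0,0],[0,0,0,0,0,0,0],[0,0,0,0,0,0,0],[0,0,0,0,0,0,0],[0,0,0,0,0,0,0]]' 40
```

```text
time: 32.93
tool_pos: [601.1, -150.9, 143.4]
tcp_rot: [180.0, -0.0, -0.1]
ft_force: [-0.1, -0.5, -1.0]
finger_gap: 47.3
grip_force: 41.7
time: 33.6
tool_pos: [599.9, -148.2, 143.5]
tcp_rot: [180.0, -0.0, 0.0]
ft_force: [-0.3, 0.4, -1.2]
finger_gap: 47.2
grip_force: 41.7
```

Target z is 97.8.

```bash
python3 -m handwheel '[[0,0,0.02,2,0,0,0],[0,0,0,1,0,0,0],[0,0,0,0.6,0,0,0],[0,0,0,0.3,0,0,0],[0,0,0,0,0,0,0],[0,0,0,0,0,0,0],[0,0,0,0,0,0,0],[0,0,0,0.1,0,0,0],[0,0,0,0.1,0,0,0],[0,0,0,0.1,0,0,0],[0,0,0,0,0,0,0],[0,0,0,0,0,0,0]]' 40
python3 -m handwheel '[[0,0,0,0.1,0,0,0],[0,0,0,0.1,0,0,0],[0,0,0,0,0,0,0],[0,0,0,0,0,0,0],[0,0,0,0,0,0,0]]' 40
```

```text
time: 34.6
tool_pos: [599.9, -148.6, 101.3]
tcp_rot: [-180.0, 0.0, -0.0]
ft_force: [-0.3, 0.2, -2.1]
finger_gap: 46.9
grip_force: 41.7
time: 35.02
tool_pos: [599.9, -148.6, 99.4]
tcp_rot: [-180.0, 0.0, 0.0]
ft_force: [0.1, -0.3, -0.9]
finger_gap: 47.0
grip_force: 41.7
```

```bash
python3 -m handwheel '[[0,0,0,0.08,0,0,0],[0,0,0,0.06,0,0,0],[0,0,0,0,0,0,0],[0,0,0,0,0,0,0],[0,0,0,0,0,0,0],[0,0,0,0,0,0,0]]' 40
python3 -m handwheel '[[0,0,0,0.04,0,0,0],[0,0,0,0,0,0,0],[0,0,0,0,0,0,0],[0,0,0,0,0,0,0],[0,0,0,0,0,0,0]]' 40
```

```text
time: 35.52
tool_pos: [599.9, -148.6, 98.0]
tcp_rot: [-180.0, 0.0, 0.0]
ft_force: [0.2, -0.1, -1.7]
finger_gap: 47.1
grip_force: 41.7
time: 35.93
tool_pos: [600.0, -148.6, 97.8]
tcp_rot: [180.0, -0.0, 0.0]
ft_force: [-1.3, 0.4, 2.7]
finger_gap: 46.9
grip_force: 42.0
```

```bash
python3 -m handwheel '[[0.4,0,0,0,0,0,0],[0.7,0,0,0,0,0,0],[0.7,0,0,0,0,0,0],[0.7,0,0,0,0,0,0],[0.7,0,0,-1,0,0,0],[0.7,0,0,-3,0,0,0],[0.7,0,0,-3,0,0,0],[0.7,0,0,0,0,0,0]]' 20
python3 - <<'E'
from h import *
p=snapshot('top'); s=snapshot('scene'); L=[(11,0),(19,6),(19,11),(9,31)]
for f,c,(u,v) in (('top0',p,(425,253)),('top4',p,(425,253)),('scene0',s,(289,150)),('scene5',s,(289,150))):
    im=cv2.imread(f'pics/{f}.png')[v-16:v+17,u-16:u+17]; h=cv2.cvtColor(cv2.resize(im,None,fx=8,fy=8,interpolation=cv2.INTER_CUBIC),cv2.COLOR_BGR2HSV)
    m=((h[...,1]<65)&(h[...,2]>95)).astype(np.uint8)
    cs,_=cv2.findContours(m,cv2.RETR_EXTERNAL,cv2.CHAIN_APPROX_NONE); k=cv2.convexHull(max(cs,key=cv2.contourArea)); M=cv2.moments(k)
    uv=(np.array([M['m10'],M['m01']])/M['m00']+.5)/8-.5+[u-16,v-16]
    r=minimize(lambda q:((sil(c,*q,L)[0]-uv)**2).sum(),(466,-286),method='Nelder-Mead').x
    print(f,uv,M['m00']/64,sil(c,*r,L)[1],r)
print(sense()['tool_pos'])
i=s['image'][120:240,230:430,::-1]; cv2.imwrite('pics/c6.png',cv2.resize(i,(800,480)))
E
```

```text
time: 36.6
tool_pos: [603.5, -149.8, 175.9]
tcp_rot: [179.8, -0.6, 0.0]
ft_force: [0.6, -0.1, 2.2]
finger_gap: 72.5
grip_force: 0.0
top0 [424.57620152 252.62456325] 246.703125 222.61774444580078 [ 463.3925149  -288.51680191]
top4 [424.5052716  252.68937325] 243.109375 222.62554931640625 [ 463.24614868 -288.34365818]
scene0 [288.48672916 150.34994757] 120.4375 123.173583984375 [ 465.91879558 -284.23526987]
scene5 [288.46943705 150.3657194 ] 120.34375 123.19324493408203 [ 466.00832639 -284.22228076]
[ 601.50963456 -149.13974541  170.80485187]
```

View pics/c6.png

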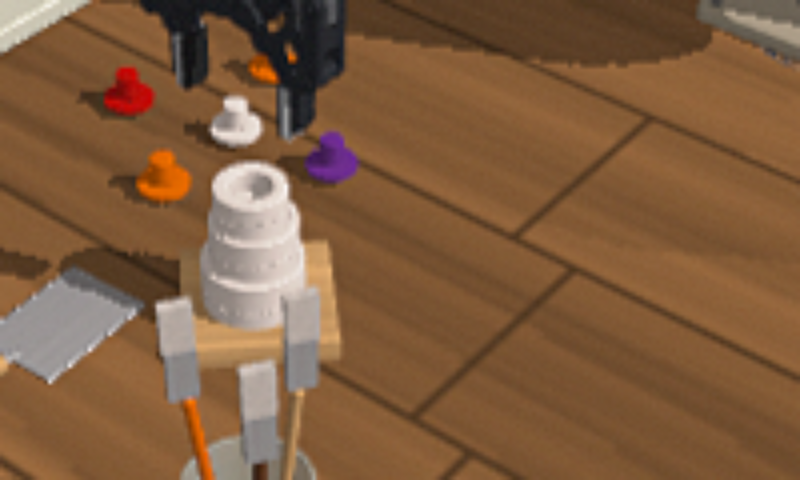

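All three pots are nested upright, at crop (252,245), with the white lid at crop (236,122). Next, the lid.

```bash
python3 -m handwheel '[[0,-1.3,1.3,0,0,0,0],[0,-2.7,2.7,0,0,0,0],[0,-2.7,2.7,0,0,0,0],[0,-2.7,2.7,0,0,0,0],[0,-2.4,2.6,0,0,0,0],[0,-1.25,1.29,0,0,0,0],[0,-0.5,0.5,0,0,0,0],[0,0,0,0,0,0,0.1222],[0,0,0,0,0,0,0.1222],[0,0,0,0,0,0,0.1222],[0,0,0,0,0,0,0.1222],[0,0,0,0,0,0,0.1222]]' 20
python3 -m handwheel '[[0,0,0,2,0,0,0],[0,0,0,3,0,0,0],[0,0,0,3,0,0,0],[0,0,0,1,0,0,0],[0,0,0,0,0,0,0],[0,0,0,0,0,0,0],[0,0,0,0,0,0,0],[0,0,0,0,0,0,0],[0,0,0,0,0,0,0],[0,0,0,0,0,0,0]]' 20
```

```text
time: 37.7
tool_pos: [464.4, -285.7, 166.8]
tcp_rot: [-180.0, 0.1, -35.3]
ft_force: [-0.2, 0.4, 0.6]
finger_gap: 42.4
grip_force: 0.0
time: 38.53
tool_pos: [465.2, -287.1, 79.0]
tcp_rot: [180.0, -0.1, -35.0]
ft_force: [0.5, -0.1, -0.2]
finger_gap: 42.6
grip_force: 0.0
```

```bash
python3 -m handwheel '[[0,0,0,2,0,0,0],[0,0,0,1.5,0,0,0],[0,0,0,0.9,0,0,0],[0,0,0,0.4,0,0,0],[0,0,0,0,0,0,0],[0,0,0,0,0,0,0],[0,0,0,0,0,0,0]]' 20
python3 -m handwheel '[[-0.4,0,0,0,0,0,0],[-0.4,0,0,0,0,0,0],[-0.5,0,0,0,0,0,0],[-0.55,0,0,0,0,0,0],[-0.6,0,0,0,0,0,0],[-0.65,0,0,0,0,0,0],[-0.7,0,0,0,0,0,0],[-0.7,0,0,0,0,0,0],[-0.7,0,0,0,0,0,0]]' 20
```

```text
time: 39.12
tool_pos: [465.1, -287.0, 30.6]
tcp_rot: [180.0, -0.1, -35.0]
ft_force: [-0.3, -0.5, -0.1]
finger_gap: 42.6
grip_force: 0.0
time: 39.87
tool_pos: [464.6, -286.7, 29.9]
tcp_rot: [-180.0, -0.0, -35.0]
ft_force: [-1.4, 0.5, 5.1]
finger_gap: 16.9
grip_force: 19.7
```

Gripped the knob. I'll open, turn 90° and grip again to centre it.

```bash
python3 -m handwheel '[[-0.3,0,0,0,0,0,0],[-0.1,0,0,0,0,0,0],[-0.1,0,0,0,0,0,0],[-0.1,0,0,0,0,0,-0.1208],[-0.1,0,0,0,0,0,-0.1208],[-0.1,0,0,0,0,0,-0.1208],[-0.1,0,0,0,0,0,-0.1208],[-0.1,0,0,0,0,0,-0.1208],[-0.1,0,0,0,0,0,-0.1208],[-0.1,0,0,0,0,0,-0.1208],[-0.1,0,0,0,0,0,-0.1208],[-0.1,0,0,0,0,0,-0.1208]]' 20
python3 -m handwheel '[[-0.1,0,0,0,0,0,-0.1208],[-0.1,0,0,0,0,0,-0.1208],[-0.1,0,0,0,0,0,-0.1208],[-0.1,0,0,0,0,0,-0.1208],[-0.1,0,0,0,0,0,0],[-0.1,0,0,0,0,0,0],[-0.4,0,0,0,0,0,0],[-0.5,0,0,0,0,0,0],[-0.55,0,0,0,0,0,0],[-0.6,0,0,0,0,0,0],[-0.7,0,0,0,0,0,0],[-0.7,0,0,0,0,0,0]]' 20
python3 -m handwheel '[[-0.7,0,0,0,0,0,0],[-0.7,0,0,0,0,0,0],[-0.7,0,0,0,0,0,0]]' 30
python3 - <<'E'
from h import *
s=snapshot('scene'); i=s['image'][110:230,220:420,::-1]; cv2.imwrite('pics/c7.png',cv2.resize(i,(800,480)))
E
```

```text
time: 40.87
tool_pos: [464.2, -286.3, 29.3]
tcp_rot: [-180.0, 0.0, 27.6]
ft_force: [0.6, 0.0, -0.2]
finger_gap: 38.3
grip_force: 0.0
time: 41.87
tool_pos: [464.4, -286.5, 29.6]
tcp_rot: [180.0, -0.0, 54.9]
ft_force: [-0.5, 0.3, 1.6]
finger_gap: 17.1
grip_force: 19.5
time: 42.12
tool_pos: [464.4, -286.5, 29.7]
tcp_rot: [180.0, 0.0, 55.0]
ft_force: [-0.6, 0.2, 0.7]
finger_gap: 17.1
grip_force: 29.4
```

View pics/c7.png

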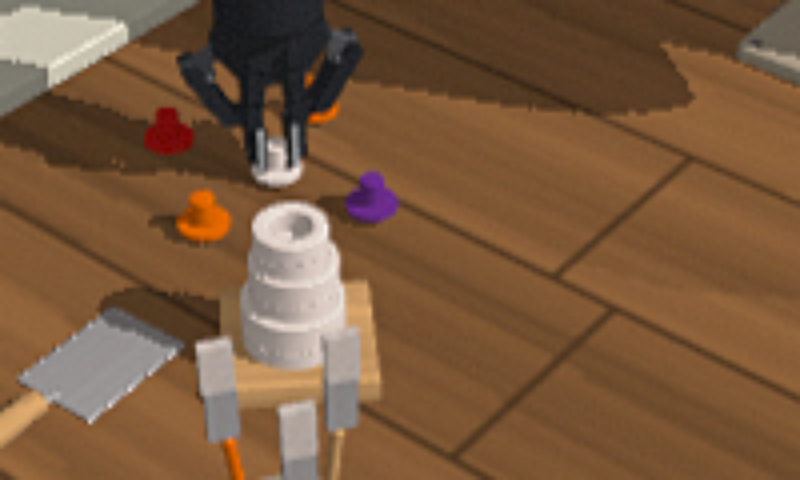

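The lid is held upright by its knob, at crop (277,160), with no neighbour touched. Lifting and carrying it over.

```bash
python3 -m handwheel '[[-0.7,0,0,-1,0,0,0],[-0.7,0,0,-3,0,0,0],[-0.7,0,0,-4,0,0,0],[-0.7,0,0,-4,0,0,0],[-0.7,0,0,-3,0,0,0],[-0.7,1.5,0.25,0,0,0,0],[-0.7,3.5,0.6,0,0,0,0],[-0.7,3.5,0.6,0,0,0,0],[-0.7,3.5,0.6,0,0,0,0],[-0.7,3.5,0.6,0,0,0,0],[-0.7,2.3,0.35,0,0,0,0],[-0.7,1.27,0.19,0,0,0,0]]' 30
python3 -m handwheel '[[-0.7,0,0,0,0,0,0],[-0.7,0,0,0,0,0,0],[-0.7,0,0,0,0,0,0],[-0.7,0,0,0,0,0,0],[-0.7,0,0,0,0,0,0],[-0.7,0,0,0,0,0,0],[-0.7,0,0,0,0,0,0],[-0.7,0,0,0,0,0,0],[-0.7,0,0,0,0,0,0],[-0.7,0,0,0,0,0,0]]' 30
```

```text
time: 43.17
tool_pos: [601.6, -146.1, 180.2]
tcp_rot: [180.0, -0.0, 55.1]
ft_force: [0.6, -1.2, -0.4]
finger_gap: 16.5
grip_force: 29.4
time: 44.0
tool_pos: [599.9, -148.7, 179.6]
tcp_rot: [-180.0, 0.0, 55.0]
ft_force: [-0.1, -0.7, -1.2]
finger_gap: 16.5
grip_force: 29.4
```

Now descend to 137.

```bash
python3 -m handwheel '[[-0.7,0,0,2,0,0,0],[-0.7,0,0,1.2,0,0,0],[-0.7,0,0,0.6,0,0,0],[-0.7,0,0,0.3,0,0,0],[-0.7,0,0,0,0,0,0],[-0.7,0,0,0,0,0,0],[-0.7,0,0,0,0,0,0],[-0.7,0,0,0.1,0,0,0],[-0.7,0,0,0.1,0,0,0],[-0.7,0,0,0.1,0,0,0],[-0.7,0,0,0,0,0,0],[-0.7,0,0,0,0,0,0]]' 30
python3 -m handwheel '[[-0.7,0,0,0.1,0,0,0],[-0.7,0,0,0.1,0,0,0],[-0.7,0,0,0.1,0,0,0],[-0.7,0,0,0,0,0,0],[-0.7,0,0,0,0,0,0],[-0.7,0,0,0,0,0,0]]' 30
```

```text
time: 45.0
tool_pos: [599.9, -148.6, 135.6]
tcp_rot: [-180.0, 0.0, 55.0]
ft_force: [0.0, 0.2, -1.5]
finger_gap: 16.4
grip_force: 29.4
time: 45.5
tool_pos: [600.0, -148.6, 132.6]
tcp_rot: [-180.0, 0.0, 55.0]
ft_force: [-0.2, -0.0, -1.0]
finger_gap: 16.6
grip_force: 29.4
```

```bash
python3 -m handwheel '[[-0.7,0,0,0.1,0,0,0],[-0.7,0,0,0.1,0,0,0],[-0.7,0,0,0.05,0,0,0],[-0.7,0,0,0,0,0,0],[-0.7,0,0,0,0,0,0],[-0.7,0,0,0,0,0,0]]' 30
python3 -m handwheel '[[-0.7,0,0,0.05,0,0,0],[-0.7,0,0,0,0,0,0],[-0.7,0,0,0,0,0,0],[-0.7,0,0,0,0,0,0],[-0.7,0,0,0,0,0,0]]' 30
```

```text
time: 46.0
tool_pos: [600.0, -148.7, 130.1]
tcp_rot: [180.0, 0.0, 55.0]
ft_force: [0.7, 0.1, -0.6]
finger_gap: 16.4
grip_force: 29.4
time: 46.42
tool_pos: [600.1, -148.7, 129.7]
tcp_rot: [180.0, -0.0, 55.0]
ft_force: [0.9, -0.2, 0.4]
finger_gap: 16.2
grip_force: 29.6
```

```bash
python3 -m handwheel '[[-0.7,0,0,0.03,0,0,0],[-0.7,0,0,0,0,0,0],[-0.7,0,0,0,0,0,0],[-0.7,0,0,0,0,0,0],[-0.7,0,0,0,0,0,0]]' 30
```

```text
time: 46.83
tool_pos: [600.1, -148.7, 129.7]
tcp_rot: [180.0, -0.0, 55.0]
ft_force: [-0.6, -0.0, 4.6]
finger_gap: 16.7
grip_force: 29.9
```

```bash
python3 -m handwheel '[[-0.5,0,0,0,0,0,0],[-0.2,0,0,0,0,0,0],[0,0,0,0,0,0,0],[0,0,0,0,0,0,0],[0,0,0,-1,0,0,0],[0,0,0,-3,0,0,0],[0,0,0,-4,0,0,0],[0,-2,0,-2,0,0,0],[0,-4,0,0,0,0,0],[0,-4,0,0,0,0,0],[0,-4,0,0,0,0,0],[0,-3,0,0,0,0,0]]' 20
python3 -m handwheel '[[0,-2,0,0,0,0,0],[0,-1,0,0,0,0,0],[0,0,0,0,0,0,0],[0,0,0,0,0,0,0],[0,0,0,0,0,0,0],[0,0,0,0,0,0,0],[0,0,0,0,0,0,0],[0,0,0,0,0,0,0]]'
python3 - <<'E'
from h import *
s=snapshot('scene'); t=snapshot('top')
for q in ('lid_c','small_c','medium_c','large_c'):
  print(q,[(np.round(d['location'],1).tolist(),round(d['conf'],2)) for c in (s,t) for d in place_of(c,q)[:5] if abs(d['location'][0]-600)<20])
i=cv2.resize(s['image'][100:220,230:350,::-1],(480,480),interpolation=cv2.INTER_CUBIC); j=cv2.resize(t['image'][150:240,320:400,::-1],(320,360)); cv2.imwrite('pics/c8.png',np.hstack([i,cv2.copyMakeBorder(j,0,120,0,0,0)]))
E
```

```text
time: 47.83
tool_pos: [500.8, -290.0, 230.5]
tcp_rot: [179.9, 0.0, 54.9]
ft_force: [-0.1, 0.5, -0.2]
finger_gap: 42.8
grip_force: 0.0
time: 48.5
tool_pos: [485.8, -311.5, 229.2]
tcp_rot: [-180.0, -0.0, 55.1]
ft_force: [0.5, -0.1, -0.1]
finger_gap: 42.7
grip_force: 0.0
lid_c [([600.1, -151.0, 117.7], 0.62), ([600.8, -150.6, 118.6], 0.79)]
small_c [([595.1, -147.2, 90.0], 0.49), ([602.4, -148.9, 93.1], 0.56)]
medium_c [([596.9, -143.6, 62.5], 0.51), ([600.3, -146.7, 63.7], 0.7)]
large_c [([602.5, -143.2, 27.7], 0.65), ([599.4, -148.2, 17.7], 0.52), ([604.2, -150.8, 24.7], 0.45)]
```

View pics/c8.png

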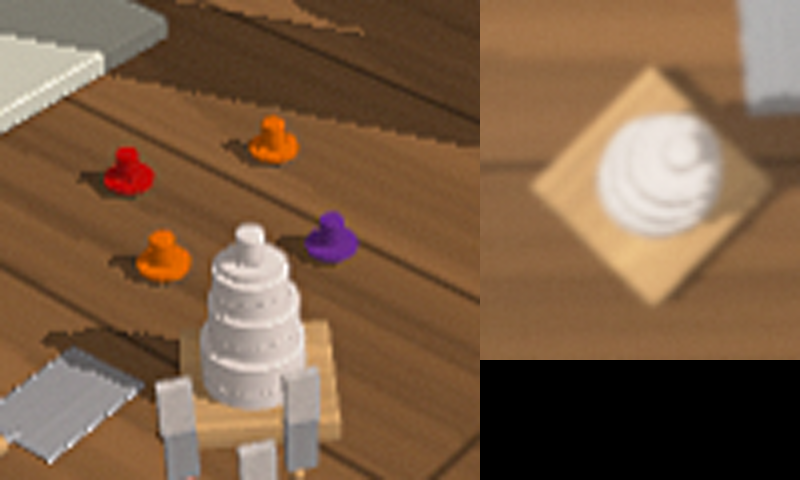

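The tower stands upright with the lid seated, at crop (250,310), and the look-alikes and bystanders are undisturbed. Handing in.

```bash
python3 -c "
from bench import hand_in
print(hand_in())"
```

```text
the job is handed in; nothing more can be done
None
```

The tower is built on the stand (large, medium and small pot, then the lid), each piece seated and upright, and I handed the job in after about 49 s of robot time; the judge's verdict was not shown.

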